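Set up the drying rest: prop leg out, strip on top

ROBOT

A 6-joint arm with a two-finger parallel gripper is mounted at the origin on a cart in front of the work surface, level with it; the furniture and walls round the work are solid. World frame = base frame: x ahead of the robot, y to its left, z up, the work surface at z = 0. Lengths are in m, angles in rad, forces in N, time in s.
With the tool pointing down it reaches from about 0.25 to 0.725 m from the base axis. Payload 4 kg.
Tool frame: the origin (TCP) lies between the finger pads; the fingertips stand 17 mm ahead of it and the grasp point (between the pads) lies 2 mm behind it; z points along the fingers, y is the direction in which the jaws open and shut (so a half turn about z gives the same grasp; the last joint's range is limited). The gripper opens to 85 mm and grips with 20 to 120 N. Pads are 22 mm wide; open, the fingers measure 114 mm over their backs; the gripper's body (76 mm by 85 mm) begins 54 mm behind the grasp point. The pads swing forward as they close: fully open they stand 13 mm farther back than shut.
Start: joints at [0, 0.241, 0.005, 1.335, 0, 1.571], TCP at [0.5, -0, 0.248] pointing down, gripper open.
Joint ranges: [-2.72, 2.72], [-1.05, 1.87], [-1.09, 1.28], [-1.99, 2.15], [-1.42, 1.44], [-3.14, 3.14]. Speed limits (rad/s): [2.79, 2.79, 3.14, 3.14, 3.14, 3.14].

INTERFACE

Orientations are given as a unit quaternion [x, y, z, w].
In Python, from workcell import readout, viewer, order gives the robot as it stands. The module is installed in compiled form; this text tells all that it offers.
- The arm moves only by the shell command python3 -m crank 'ROWS'. ROWS is text: rows parted by semicolons, each of 7 numbers parted by spaces: the shift along the tool's x, y, z in m, then the turn, a rotation vector about the tool's x, y, z in rad, then the gripper's target within -1 to 1 (shut at 1, half-way at 0, fully open at -1). A call has 1 to 20 rows; each row shifts and turns the pose as measured when the row begins, along the tool's axes as they then stand; what a row does not reach is not made up. A row lasts 1/12 s, in which the tool goes at most 41.7 mm and 7.16 degrees, less where a joint would pass 70% of its speed; a pose out of reach is approached as far as the arm can. A call with a gripper value outside its range is refused whole. The fingers move at their own pace and stop on an object; the grip force is fixed at half the most. Time passes only in rows, so rows that do not move let the fingers close. It gives the time, the measured TCP pose, the force and the opening at its end, in the units of the state.
- readout.get_obs(): the state, without advancing time (a new reading comes with each control period).
- viewer.camera(name): name is "scene" or "side" or "wrist"; returns the picture (480x640x3 uint8, red, green, blue); there is no depth.
- viewer.calibration(name): a dict with "fx", "fy", "cx", "cy" (pixels), "eye" and "rotation" of the camera in the world. Camera axes: x right, y down, z forward; pixel columns grow to the right and rows downward; lengths in m; the calibration is good to about 2 mm. A picture is of the moment at which its call begins: read the wrist's pose just before it. calibration takes no time and is no camera call; for the wrist camera it gives the pose at the moment of the call.
- order.job_done(): hands the job in, once; it reports no verdict.
The state is a dict: "clock": time; "joint_pos": joint angles; "joint_vel": joint speeds; "tau": joint torques, N m; "eef_pos": TCP position; "tool_rot": TCP orientation; "ft_force": force on the tool from outside, world axes, zero at the start; "ft_torque": the same for the moment, N m; "grip_width": finger opening in m.
Only numpy, scipy, OpenCV 4.12 (cv2) and the standard library are available. Lean on these libraries where they do the work, as an engineer would, in place of code of your own. Each camera call takes 0.05 s, during which the arm holds its last target. There are 200 camera calls.

TASK

Swing the folding prop leg of the wooden drying rest out with a push until it is hard up against its stop; feel for the stop, press the leg firmly home against it for a moment with something like 5 to 15 N, and never push it harder than 25 N, or its hinge screws tear out. Then pick up the grooved fir strip, lay it gently down flat, grooves up, along the rest's fence with its middle over the leg, so that it lies on both the ledge and the leg, and let go. Leave the tape measure, the screw tub and the paste pot where they are.

Things in the scene. Friction and masses are not known exactly. Their poses are not given: they have to be found in the camera images.
- rest: the drying rest, fixed to the bench: a wooden rail 300 mm long along its own y. Origin on the bench, under point rest_ledge. Own x points to the back, away from the leg; z up. Rail front face at x = -20 mm. Upright hinge axis of the leg at x = -32 mm, y = 0. Folded, the leg points along -y; it swings out level, towards -x (clockwise from above).
- rest_ledge (a point): half-way along the rail, on the line where its ledge meets its fence; axes as the rest. The ledge (light wood) is the flat top from x = -20 to 0 mm, 90 mm above the bench. The fence (dark wood) runs behind it, x = 0 to 12 mm, and rises only 6 mm above the ledge.
- leg_hinge (a point): point on the leg's upright hinge axis, at the height of the leg's top, 90 mm above the bench. Own x points from the hinge along the leg to its free end, z up.
- leg_end (a point): middle of the top edge of the leg's free end, 165 mm from the hinge axis, 90 mm above the bench; own x along the leg, outwards. The leg is a board 18 mm thick, 5 to 165 mm from the hinge, 36 to 90 mm above the bench, with a post under its end. It starts 0.44 to 1.03 rad off the rail; push the side facing the rail. Its hinge has 0.2 N m of friction and stays where it is left.
- strip_mid (a point): centre, half-way up, of the loose grooved fir strip, 200 x 62 x 26 mm, lying flat on the bench, grooves up, about 0.17 kg. Own x lies along its 200 mm length, y across its 62 mm width, z up. Lying on the rest, its centre is 103 mm above the bench.
- fir_strip: the same strip; origin at the centre of its underside, its own x and y turned 0.384 rad about z from the strip's length and width.
- leg: the same prop leg; origin on the hinge axis at bench height, its own -y along the leg. Its joint value (not measured) reads pi/2 against the stop, less when short of it. The stop, a brass lug beside the hinge on the leg's far side, is clamped at another setting each time: the leg stops somewhere between 1.38 and 1.76 rad off the rail's line. It does not yield.
- tape_measure: yellow tape measure, 61 x 76 x 66 mm, bystander standing loose near the leg; origin at the centre of its underside.
- screw_tub: clear tub of screws with red lid, 85 x 85 x 64 mm, bystander standing loose on the right; origin at the centre of its underside.
- paste_pot: small white pot, 45 mm across, 34 mm high, bystander standing loose on the left beyond the strip; origin at the centre of its underside.

How it is judged:
By the outcome, as a careful person would: the job done as asked, in the order asked, and still so for the second after the job is handed in, with the robot touching nothing.
It also fails if it takes over 67 s, if anything falls off the work surface, if the arm or the gripper's body presses on something with over 40 N, if the wrist force passes 120 N, or if a joint passes its speed limit or range.

## Working session

There is one attempt and no reset: what is moved stays moved. The work goes in short steps, Python scripts to look and compute and a shell command to move; the robot and the scene stay as the last step left them, time stands still between calls to the robot, and variables do not carry over. Pictures are saved under pics/ and viewed, about 8 in all and at most 12, crops included, and the job is handed in when it is done.

```bash
mkdir -p pics
cat > h.py <<'E'
import numpy as np, cv2
from workcell import readout, viewer, order
def snap(n,f):
    c=viewer.calibration(n); im=viewer.camera(n); cv2.imwrite('pics/'+f+'.png',im[:,:,::-1]); return im,c
def ray(c,u,v,z):
    R=np.array(c['rotation']); e=np.array(c['eye'])
    d=R@np.array([(u-c['cx'])/c['fx'],(v-c['cy'])/c['fy'],1]); return e+d*(z-e[2])/d[2]
def proj(c,p):
    q=np.array(c['rotation']).T@(np.array(p)-c['eye']); return np.array([c['fx']*q[0]/q[2]+c['cx'],c['fy']*q[1]/q[2]+c['cy']])
E
python3 - <<'E'
from h import *
o=readout.get_obs(); print(o['clock'],o['eef_pos'],o['tool_rot'],o['ft_force'],o['grip_width'])
for n in ['scene','side','wrist']:
    im,c=snap(n,n+'0'); print(n,c)
E
```

```text
0.0 [4.99423012e-01 5.49950216e-06 2.47432244e-01] [ 0.70710955  0.70710329 -0.00071567 -0.00071664] [-0.39646982  0.05557645  0.16520068] 0.08519125130214919
scene {'fx': 456.1797178334351, 'fy': 456.1797178334351, 'cx': 313.20924575982707, 'cy': 236.62365183327293, 'eye': array([0.29660843, 0.93630858, 0.58213617]), 'rotation': array([-0.12439928,  0.84373798, -0.51643869,  0.07695532])}
side {'fx': 596.11069034579, 'fy': 596.11069034579, 'cx': 315.1331477051513, 'cy': 231.5309357055104, 'eye': array([0.60341093, 1.37884669, 1.14629489]), 'rotation': array([-0.00471346,  0.89497211, -0.44603615, -0.00738001])}
wrist {'fx': 390.24669101290283, 'fy': 390.24669101290283, 'cx': 322.3045964607421, 'cy': 239.35045310559397, 'eye': array([0.50002098, 0.07311398, 0.37402444]), 'rotation': array([ 9.89131333e-01,  1.86179869e-04, -1.10524417e-03,  1.47030436e-01])}
```

```bash
sed -i "s/^import numpy.*/import numpy as np, cv2\nfrom scipy.spatial.transform import Rotation as Ro/; s/c=viewer.calibration(n);/c=dict(viewer.calibration(n)); c['rotation']=Ro.from_quat(c['rotation']).as_matrix();/" h.py
python3 - <<'E'
from h import *
for n in ['scene','side','wrist']:
    print(n,Ro.from_quat(viewer.calibration(n)['rotation']).as_matrix().round(3).tolist())
E
```

```text
scene [[-0.957, -0.13, 0.258], [-0.289, 0.436, -0.852], [-0.001, -0.891, -0.455]]
side [[-1.0, -0.015, -0.009], [-0.002, 0.602, -0.798], [0.017, -0.798, -0.602]]
wrist [[1.0, 0.001, -0.002], [0.0, -0.957, -0.291], [-0.002, 0.291, -0.957]]
```

View pics/scene0.png

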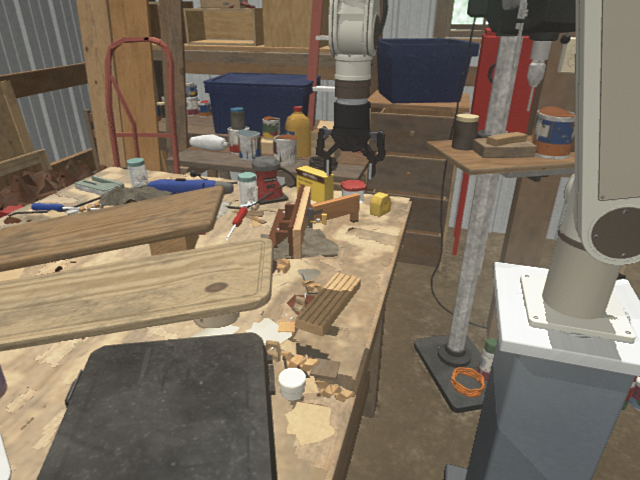

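View pics/side0.png

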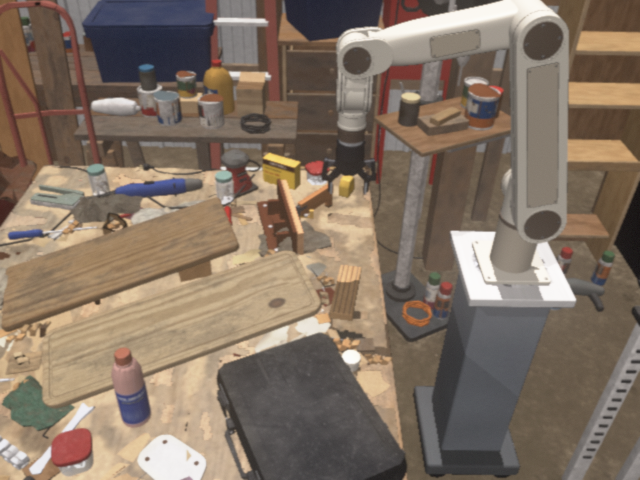

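View pics/wrist0.png

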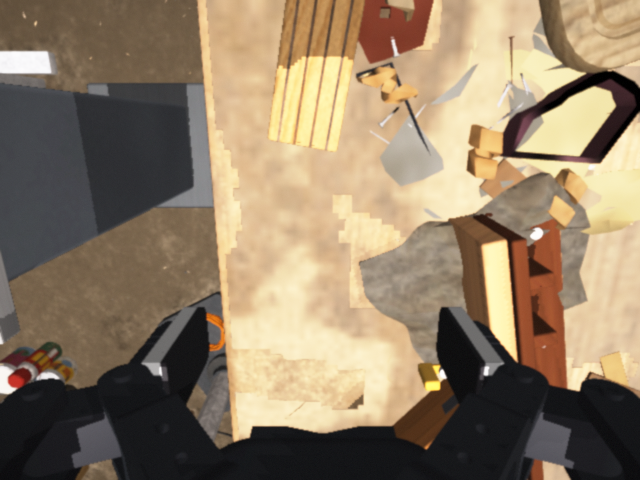

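```bash
python3 -m crank '-0.035 0.01 -0.02 0 0 0 -1;-0.035 0.01 -0.02 0 0 0 -1;-0.035 0.01 -0.02 0 0 0 -1;-0.03 0.01 0 0 0 0 -1;0 0 0 0 0 0 -1;0 0 0 0 0 0 -1'
python3 - <<'E'
from h import *
im,c=snap('wrist','w1')
for u in (100,300,500):
  for v in (50,200,350): print(u,v,ray(c,u,v,.09).round(3))
E
```

```text
clock: 0.65
eef_pos: [0.5386, -0.1382, 0.3049]
tool_rot: [0.705, 0.709, -0.004, -0.005]
ft_force: [-0.1, 0.8, 1.0]
grip_width: 0.0853
100 50 [ 0.357 -0.012  0.09 ]
100 200 [ 0.338 -0.134  0.09 ]
100 350 [ 0.313 -0.288  0.09 ]
300 50 [ 0.518 -0.011  0.09 ]
300 200 [ 0.516 -0.132  0.09 ]
300 350 [ 0.515 -0.285  0.09 ]
500 50 [ 0.676 -0.01   0.09 ]
500 200 [ 0.693 -0.131  0.09 ]
500 350 [ 0.714 -0.282  0.09 ]
```

View pics/w1.png

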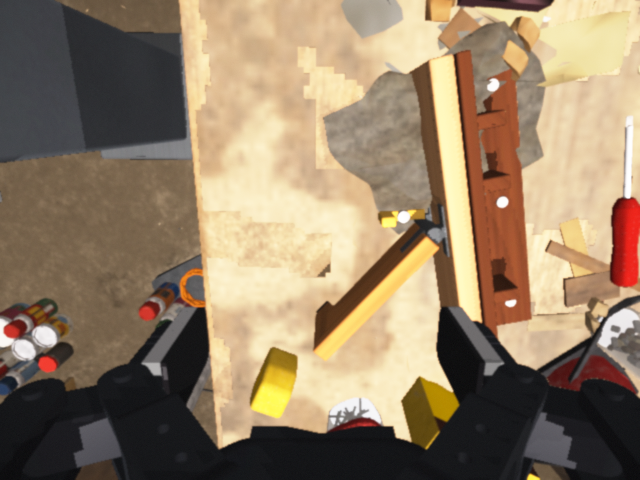

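Run:
```python
from h import *
im=cv2.imread('pics/w1.png')[40:360,300:540]
cv2.imwrite('pics/w1c.png',cv2.resize(im,None,fx=1.85,fy=1.85,interpolation=cv2.INTER_CUBIC))
```

```text
(no output)
```

View pics/w1c.png

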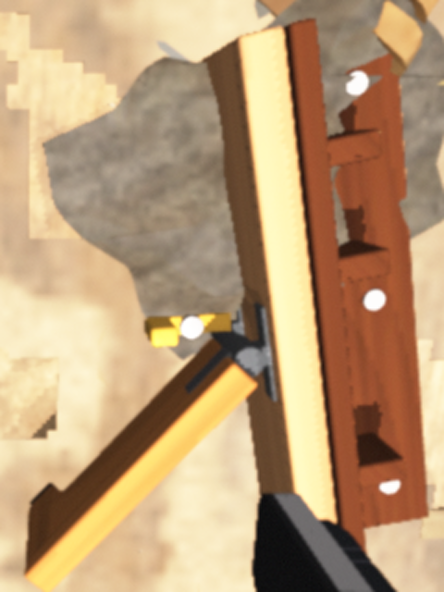

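```bash
cat > m1.py <<'E'
from h import *
c=dict(viewer.calibration('wrist')); c['rotation']=Ro.from_quat(c['rotation']).as_matrix()
P=lambda u,v,z=.09: ray(c,u/1.85+300,v/1.85+40,z)
for n,a in dict(ledgeN=(238,40),lfN=(285,28),ledgeS=(290,495),lfS=(335,520),legend_w=(25,575),legend_e=(50,590),leghn=(215,362),leghs=(258,384)).items(): print(n,P(*a).round(4))
a,b=P(285,28),P(335,520); d=(a-b)[:2]; th=np.arctan2(d[1],d[0]); print('yaxis ang',th,'rest yaw',th-np.pi/2)
a,b=P(238,40),P(290,495); d=(a-b)[:2]; print('front edge',np.arctan2(d[1],d[0])-np.pi/2)
a=(P(25,575)+P(50,590))/2;b=(P(215,362)+P(258,384))/2; d=(a-b)[:2];print('leg',np.arctan2(d[1],d[0]),np.hypot(*d),a)
# strip from side & scene by hand later; from wrist0? 
for v in ((250,380),(275,345),(298,358),(275,415)): print('tape',v,ray(c,*v,.05).round(3))
E
python3 m1.py
```

```text
ledgeN [ 0.62   -0.0191  0.09  ]
lfN [ 0.6397 -0.0142  0.09  ]
ledgeS [ 0.6654 -0.2354  0.09  ]
lfS [ 0.6904 -0.2495  0.09  ]
legend_w [ 0.528 -0.285  0.09 ]
legend_e [ 0.5416 -0.2941  0.09  ]
leghn [ 0.6212 -0.164   0.09  ]
leghs [ 0.6432 -0.1751  0.09  ]
yaxis ang 1.7830961174956321 rest yaw 0.21229979070073557
front edge 0.20711683260851355
leg -2.252576517997246 0.15450767567004886 [ 0.53481793 -0.28953634  0.09      ]
tape (250, 380) [ 0.454 -0.35   0.05 ]
tape (275, 345) [ 0.484 -0.304  0.05 ]
tape (298, 358) [ 0.509 -0.32   0.05 ]
tape (275, 415) [ 0.481 -0.398  0.05 ]
```

Run:
```python
from h import *
c=dict(viewer.calibration('wrist')); c['rotation']=Ro.from_quat(c['rotation']).as_matrix()
for n,v,z in (('tub N bottom',(355,398),0),('tub lid N',(355,418),.064),('box',(420,378),0),('box',(455,395),.06),('box',(405,405),.06),('tape bot',(250,400),0)): print(n,ray(c,*v,z).round(3))
for n in ('scene','side'):
  c=dict(viewer.calibration(n)); c['rotation']=Ro.from_quat(c['rotation']).as_matrix()
  print(n,[ray(c,*v,.064).round(3) for v in (((352,185),(303,170),(330,190)) if n=='scene' else ((316,166),(265,160),(300,170)))])
  print('strip',[ray(c,*v,.026).round(3) for v in (((335,274),(360,279),(322,332),(297,326)) if n=='scene' else ((337,266),(360,266),(355,318),(332,313)))])
```

```text
tub N bottom [ 0.579 -0.413  0.   ]
tub lid N [ 0.574 -0.389  0.064]
box [ 0.662 -0.381  0.   ]
box [ 0.686 -0.359  0.06 ]
box [ 0.631 -0.373  0.06 ]
tape bot [ 0.441 -0.419  0.   ]
scene [array([ 0.577, -0.419,  0.064]), array([ 0.774, -0.515,  0.064]), array([ 0.633, -0.356,  0.064])]
strip [array([0.509, 0.061, 0.026]), array([0.45 , 0.066, 0.026]), array([0.481, 0.271, 0.026]), array([0.532, 0.267, 0.026])]
side [array([ 0.585, -0.441,  0.064]), array([ 0.767, -0.477,  0.064]), array([ 0.641, -0.412,  0.064])]
strip [array([0.523, 0.058, 0.026]), array([0.456, 0.056, 0.026]), array([0.481, 0.267, 0.026]), array([0.541, 0.25 , 0.026])]
```

```bash
python3 -m crank '-0.03 0.01 0 0 0 0 1;-0.03 0.01 0 0 0 0 1;-0.03 0.01 0 0 0 0 1;-0.03 0.01 0 0 0 0 1;-0.03 0.01 0.02 0 0 0 1;0 0 0.035 0 0 0 1;0 0 0.035 0 0 0 1;0 0 0.035 0 0 0 1;0 0 0 0 0 0 1;0 0 0 0 0 0 1'
```

```text
clock: 1.53
eef_pos: [0.588, -0.2788, 0.1691]
tool_rot: [0.699, 0.715, -0.005, -0.01]
ft_force: [1.0, 0.2, 1.8]
grip_width: 0.0004
```

```bash
python3 -m crank '-0.012 0.003 0.01 0 0 0 1;0 0 0.03 0 0 0 1;0 0 0.03 0 0 0 1;0 0 0.025 0 0 0 1;0 0 0 0 0 0 1;0 0 0 0 0 0 1'
python3 - <<'E'
from h import *
o=readout.get_obs(); print(o['eef_pos'],Ro.from_quat(o['tool_rot']).as_matrix().round(3),o['ft_force'])
E
```

```text
clock: 2.03
eef_pos: [0.5998, -0.2933, 0.0848]
tool_rot: [0.697, 0.717, -0.002, 0.001]
ft_force: [0.8, -0.6, 0.6]
grip_width: 0.0
[ 0.59979618 -0.29328585  0.08475706] [[-0.03   1.    -0.001]
 [ 1.     0.03  -0.004]
 [-0.004 -0.001 -1.   ]] [ 0.84078313 -0.5801694   0.58968709]
```

```bash
python3 -m crank '0.006 -0.0135 0.003 0 0 0 1;0.006 -0.0135 0.003 0 0 0 1;0.009 -0.0115 0 0 0 0 1;0 0 0 0 0 0 1'; python3 -m crank '0.009 -0.0115 0 0 0 0 1;0.008 -0.007 0 0 0 0 1;0 0 0 0 0 0 1'
```

```text
clock: 2.37
eef_pos: [0.5675, -0.277, 0.0895]
tool_rot: [0.696, 0.718, 0.001, 0.01]
ft_force: [-0.3, 0.4, -0.6]
grip_width: -0.0001
clock: 2.62
eef_pos: [0.5547, -0.2639, 0.0975]
tool_rot: [0.696, 0.718, 0.003, 0.018]
ft_force: [0.1, -0.7, 0.7]
grip_width: -0.0001
```

```bash
cat > d.py <<'E'
import sys
from h import *
# usage: x y z yaw(of tool x axis, rad)
x,y,z,w=map(float,sys.argv[1:5]); o=readout.get_obs(); R=Ro.from_quat(o['tool_rot'])
X=np.array([np.cos(w),np.sin(w),0]);Z=np.array([0,0,-1.]);T=Ro.from_matrix(np.c_[X,np.cross(Z,X),Z])
print('pos',o['eef_pos'].round(4),'dtool',R.inv().apply(np.array([x,y,z])-o['eef_pos']).round(4),'drot',(R.inv()*T).as_rotvec().round(3),'yaw',np.arctan2(*R.as_matrix()[1::-1,0]).round(3),'F',o['ft_force'].round(2),'t',o['clock'])
E
python3 d.py .5547 -.2639 .075 1.571
```

```text
pos [ 0.5547 -0.2639  0.0975] dtool [ 0.0005 -0.0006  0.0225] drot [0.03  0.021 0.03 ] yaw 1.601 F [ 0.11 -0.74  0.66] t 2.6167
```

```bash
python3 -m crank '0 0 0.012 0.03 0.02 0.03 1;0 0 0.012 0 0 0 1;0 0 0 0 0 0 1'; python3 d.py .5493 -.2638 .075 1.571
```

```text
clock: 2.87
eef_pos: [0.5599, -0.2659, 0.0786]
tool_rot: [0.707, 0.707, 0.002, 0.006]
ft_force: [-0.7, 0.5, -0.1]
grip_width: 0.0003
pos [ 0.5599 -0.2659  0.0786] dtool [ 0.0021 -0.0106  0.0035] drot [0.01  0.006 0.001] yaw 1.572 F [-0.72  0.47 -0.13] t 2.8667
```

```bash
python3 -m crank '0.003 -0.011 0.004 0.01 0.006 0 1;0.009 -0.01 0.002 0.005 0 0 1;0.009 -0.008 0.002 0.005 0 0 1;0 0 0 0 0 0 1'; python3 d.py .532 -.244 .075 1.571
```

```text
clock: 3.2
eef_pos: [0.5348, -0.2473, 0.0715]
tool_rot: [0.706, 0.708, -0.002, 0.001]
ft_force: [-0.7, 0.2, -0.6]
grip_width: 0.0001
pos [ 0.5348 -0.2473  0.0715] dtool [ 0.0033 -0.0028 -0.0035] drot [-0.002  0.004  0.003] yaw 1.574 F [-0.75  0.2  -0.59] t 3.2
```

Run:
```python
from h import *
im,c=snap('wrist','w2')
```

```text
(no output)
```

View pics/w2.png

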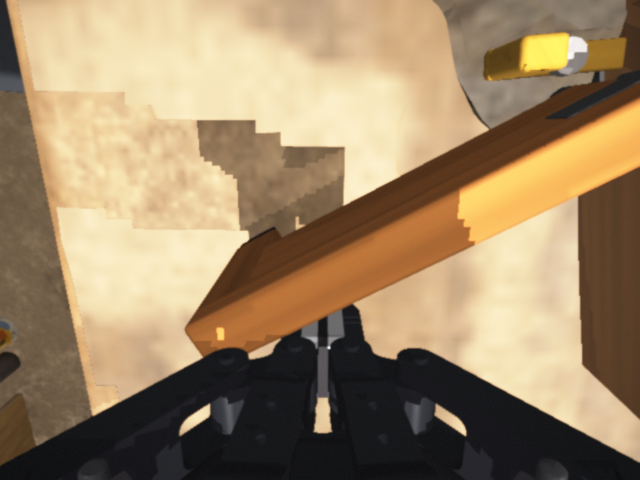

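```bash
for i in 1 ; do python3 -m crank '0.0028 -0.0013 0 0 0 0 1;0.0028 -0.0013 0 0 0 0 1;0.0028 -0.0013 0 0 0 0 1;0.0028 -0.0013 0 0 0 0 1'; done; python3 d.py .519 -.221 .072 1.571
```

```text
clock: 3.58
eef_pos: [0.5324, -0.2395, 0.0728]
tool_rot: [0.707, 0.708, -0.003, 0.005]
ft_force: [-0.5, -3.0, -0.9]
grip_width: -0.0002
pos [ 0.5324 -0.2395  0.0728] dtool [ 0.0185 -0.0134  0.0005] drot [0.003 0.01  0.001] yaw 1.572 F [-0.51 -3.05 -0.91] t 3.5833
```

```bash
python3 -m crank '0.003 -0.0015 0 0 0 0 1;0.003 -0.0015 0 0 0 0 1;0.003 -0.0015 0 0 0 0 1'; python3 -m crank '0.003 -0.0013 0 0 0 0 1;0.003 -0.0013 0 0 0 0 1;0.003 -0.0013 0 0 0 0 1'; python3 d.py .519 -.221 .072 1.571
```

```text
clock: 3.83
eef_pos: [0.5278, -0.2306, 0.0728]
tool_rot: [0.707, 0.707, -0.003, 0.005]
ft_force: [0.6, -1.6, 0.2]
grip_width: 0.0003
clock: 4.08
eef_pos: [0.5236, -0.2205, 0.0727]
tool_rot: [0.707, 0.707, -0.003, 0.005]
ft_force: [0.3, -1.5, 0.2]
grip_width: 0.0001
pos [ 0.5236 -0.2205  0.0727] dtool [-0.0005 -0.0046  0.0007] drot [0.004 0.011 0.001] yaw 1.572 F [ 0.33 -1.48  0.19] t 4.0833
```

```bash
python3 -m crank '0.003 -0.0009 0 0 0 0 1;0.003 -0.0009 0 0 0 0 1'; python3 -m crank '0.003 -0.0008 0 0 0 0 1;0.003 -0.0008 0 0 0 0 1'
```

```text
clock: 4.25
eef_pos: [0.5213, -0.2138, 0.0727]
tool_rot: [0.707, 0.708, -0.003, 0.005]
ft_force: [-0.1, -0.6, 0.2]
grip_width: -0.0001
clock: 4.42
eef_pos: [0.5195, -0.207, 0.0727]
tool_rot: [0.707, 0.708, -0.003, 0.005]
ft_force: [1.3, -2.1, 0.0]
grip_width: 0.0006
```

```bash
python3 -m crank '0.003 -0.0005 0 0 0 0 1;0.003 -0.0005 0 0 0 0 1';  python3 -m crank '0.003 -0.0003 0 0 0 0 1'; python3 -m crank '0.003 -0.0003 0 0 0 0 1'
```

```text
clock: 4.58
eef_pos: [0.518, -0.2003, 0.0727]
tool_rot: [0.707, 0.708, -0.003, 0.005]
ft_force: [-0.9, -1.2, 0.5]
grip_width: -0.0
clock: 4.67
eef_pos: [0.5175, -0.1969, 0.0726]
tool_rot: [0.707, 0.708, -0.003, 0.005]
ft_force: [-1.2, -2.1, 1.0]
grip_width: 0.0
clock: 4.75
eef_pos: [0.5171, -0.1947, 0.0728]
tool_rot: [0.707, 0.707, -0.004, 0.006]
ft_force: [0.5, -11.6, -0.5]
grip_width: -0.0001
```

```bash
python3 -m crank '0.002 0 0 0 0 0 1'; python3 -m crank '0.0025 0 0 0 0 0 1'; python3 -m crank '0.0025 0 0 0 0 0 1'
```

```text
clock: 4.83
eef_pos: [0.5173, -0.1947, 0.073]
tool_rot: [0.707, 0.707, -0.006, 0.008]
ft_force: [-1.1, -10.6, -2.8]
grip_width: 0.0002
clock: 4.92
eef_pos: [0.5173, -0.1948, 0.0732]
tool_rot: [0.708, 0.706, -0.008, 0.01]
ft_force: [-0.6, -11.2, -2.4]
grip_width: 0.0003
clock: 5.0
eef_pos: [0.5172, -0.195, 0.0732]
tool_rot: [0.708, 0.706, -0.011, 0.012]
ft_force: [-0.6, -9.5, -1.4]
grip_width: -0.0003
```

```bash
python3 -m crank '0.0025 0 0 0 0 0 1;0.0025 0 0 0 0 0 1;0.0025 0 0 0 0 0 1'; python3 d.py .5173 -.215 .073 1.571
```

```text
clock: 5.25
eef_pos: [0.5172, -0.1952, 0.0733]
tool_rot: [0.71, 0.703, -0.017, 0.019]
ft_force: [-0.9, -9.0, -1.2]
grip_width: 0.0001
pos [ 0.5172 -0.1952  0.0733] dtool [-0.0197  0.0003  0.0013] drot [ 0.002  0.05  -0.01 ] yaw 1.561 F [-0.88 -8.95 -1.19] t 5.25
```

```bash
python3 -m crank '-0.012 0 0 0 0 0 1;-0.015 0 0 0 0.02 0 1;0 0 -0.03 0 0.03 -0.01 1;0 0 -0.04 0 0 0 -1;0 0 -0.04 0 0 0 -1;0 0 -0.04 0 0 0 -1;0 0 -0.04 0 0 0 -1;0 0 -0.03 0 0 0 -1;0.035 0 0 0 0 0 -1;0.035 0 0 0 0 0 -1;0 0 0 0 0 0 -1;0 0 0 0 0 0 -1'; python3 d.py .5 .13 .3 1.571
python3 - <<'E'
from h import *
im,c=snap('wrist','w3'); import pickle; pickle.dump(c,open('w3.pkl','wb'))
E
```

```text
clock: 6.25
eef_pos: [0.5167, -0.1508, 0.3061]
tool_rot: [0.707, 0.707, 0.01, -0.005]
ft_force: [0.4, 0.3, -0.2]
grip_width: 0.0855
pos [ 0.5167 -0.1508  0.3061] dtool [ 0.2806 -0.0169  0.0118] drot [ 0.006 -0.021 -0.001] yaw 1.57 F [ 0.4   0.31 -0.24] t 6.25
```

View pics/w3.png

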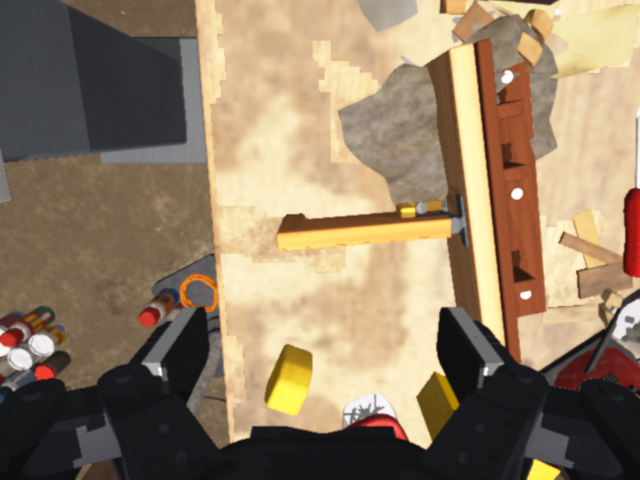

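```bash
cat > m3.py <<'E'
from h import *
import pickle; c=pickle.load(open('w3.pkl','rb')); im=cv2.imread('pics/w3.png')[:,:,::-1].astype(int)
L,F=[],[]
for v in range(60,300,6):
    g=im[v,:,2]; x0=int(465+(v-43)*.1)   # inside ledge
    row=im[v].sum(1)
    seg=row[x0-40:x0+40]; d=np.diff(cv2.blur(seg.astype(np.float32)[None],(3,1))[0])
    F.append(ray(c,x0-40+np.argmax(d[:40])+1,v,.09)); L.append(ray(c,x0-40+40+np.argmin(d[40:70])+1,v,.09))
def fit(P):
    P=np.array(P,np.float32)[:,:2]; vx,vy,x,y=cv2.fitLine(P,cv2.DIST_HUBER,0,.003,.001).ravel()
    if vy<0: vx,vy=-vx,-vy
    res=(P[:,0]-x)*vy-(P[:,1]-y)*vx; print('yaw',np.arctan2(-vx,vy),'pt',x-vx/vy*(y+.161),-.161,'res',np.abs(res).mean()); 
fit(L);fit(F)
for p in ((278,250),(278,232),(452,238),(450,219)): print(p,ray(c,*p,.09).round(4))
for p in ((477,43),(490,40)): print(ray(c,*p,.09).round(4), ray(c,*p,.096).round(4))
E
python3 m3.py
python3 -m crank '0.04 -0.002 0 0 -0.02 0 -1;0.04 -0.002 0 0 0 0 -1;0.04 -0.002 0 0 0 0 -1;0.04 -0.002 0 0 0 0 -1;0.04 -0.002 0 0 0 0 -1;0.035 -0.002 0 0 0 0 -1;0 0 0 0 0 0 -1;0 0 0 0 0 0 -1'; python3 d.py .5 .13 .3 1.571
python3 - <<'E'
from h import *
im,c=snap('wrist','w4'); import pickle; pickle.dump(c,open('w4.pkl','wb'))
E
```

```text
yaw 0.21735545 pt 0.6723038 -0.161 res 0.00021143959
yaw 0.21662648 pt 0.6521768 -0.161 res 0.00022418113
(278, 250) [ 0.4773 -0.1873  0.09  ]
(278, 232) [ 0.4779 -0.1701  0.09  ]
(452, 238) [ 0.6371 -0.1761  0.09  ]
(450, 219) [ 0.6337 -0.1583  0.09  ]
[ 0.6427 -0.0134  0.09  ] [ 0.6405 -0.0146  0.096 ]
[ 0.6529 -0.0112  0.09  ] [ 0.6506 -0.0124  0.096 ]
clock: 6.97
eef_pos: [0.5066, 0.0859, 0.301]
tool_rot: [0.713, 0.702, 0.0, -0.002]
ft_force: [0.2, -0.6, 0.3]
grip_width: 0.0859
pos [0.5066 0.0859 0.301 ] dtool [ 0.044  -0.0073  0.0011] drot [-0.003 -0.003 -0.016] yaw 1.555 F [ 0.19 -0.6   0.26] t 6.9667
```

View pics/w4.png

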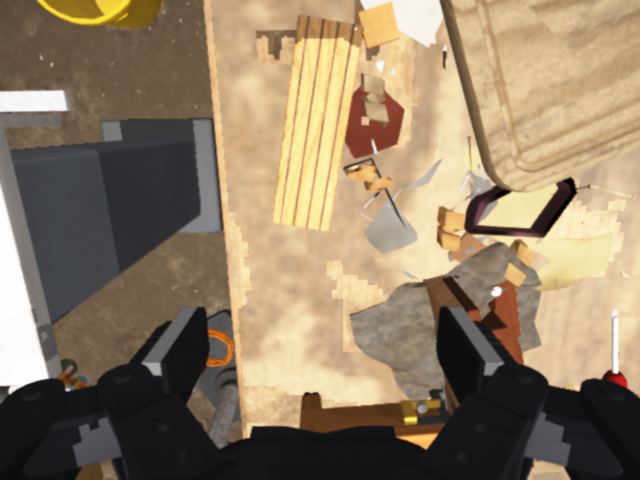

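Run:
```python
from h import *
import pickle; c=pickle.load(open('w4.pkl','rb'))
im=cv2.imread('pics/w4.png'); 
P=np.array([ray(c,*p,.026)[:2] for p in ((301,15),(362,24),(328,231),(273,222))]); print(P.round(4),P.mean(0))
print([np.hypot(*(P[i]-P[(i+1)%4])).round(4) for i in range(4)])
for i,j in ((2,1),(3,0)): d=P[j]-P[i]; print(np.arctan2(d[1],d[0]))
p=ray(c,85,95,.0); print(p)
```

```text
[[0.489  0.253 ]
 [0.545  0.2447]
 [0.5115 0.0472]
 [0.4532 0.058 ]] [0.49969479 0.15070343]
[np.float64(0.0566), np.float64(0.2003), np.float64(0.0592), np.float64(0.1983)]
1.402373673415949
1.3891445466169867
[0.26263016 0.18923826 0.        ]
```

```bash
python3 -m crank '0.03 -0.004 0.03 0 0 0.08 -1;0.03 -0.004 0.04 0 0 0.08 -1;0 0 0.04 0 0 0 -1;0 0 0.04 0 0 0 -1;0 0 0.03 0 0 0 -1;0 0 0 0 0 0 -1;0 0 0 0 0 0 -1'; python3 d.py .4995 .151 .024 1.396
```

```text
clock: 7.6
eef_pos: [0.5075, 0.1349, 0.1203]
tool_rot: [0.775, 0.632, 0.003, -0.001]
ft_force: [1.2, -0.0, 0.9]
grip_width: 0.0851
pos [0.5075 0.1349 0.1203] dtool [ 0.0137 -0.0113  0.0964] drot [ 0.003 -0.005 -0.027] yaw 1.369 F [ 1.16 -0.03  0.87] t 7.6
```

```bash
python3 -m crank '0.014 -0.011 0.02 0 0 -0.027 -1;0 0 0.02 0 0 0 -1;0 0 0.015 0 0 0 -1;0 0 0 0 0 0 -1;0 0 0 0 0 0 -1'; python3 d.py .4995 .151 .024 1.396
python3 - <<'E'
from h import *
im,c=snap('wrist','w5'); import pickle; pickle.dump(c,open('w5.pkl','wb'))
E
```

```text
clock: 8.02
eef_pos: [0.5085, 0.1474, 0.0736]
tool_rot: [0.769, 0.639, 0.009, 0.002]
ft_force: [0.6, 0.3, 0.1]
grip_width: 0.0856
pos [0.5085 0.1474 0.0736] dtool [ 0.0013 -0.0102  0.0494] drot [ 0.015 -0.011 -0.009] yaw 1.387 F [0.62 0.27 0.05] t 8.0167
```

View pics/w5.png

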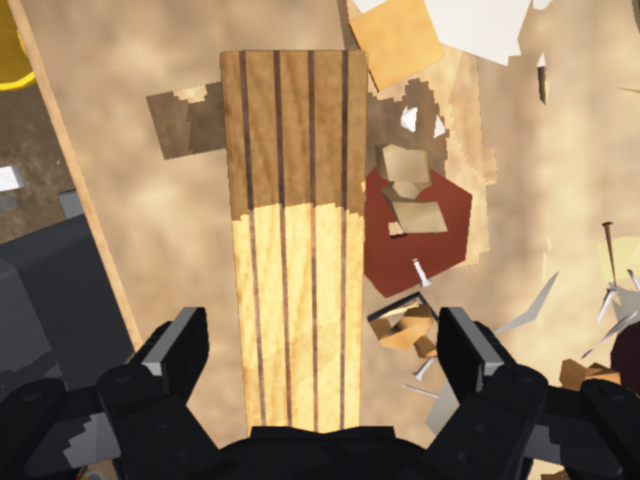

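Run:
```python
from h import *
import pickle; c=pickle.load(open('w5.pkl','rb'))
P=[ray(c,*p,.026)[:2] for p in ((221,50),(247,430),(367,50),(358,430))]; print(np.round(P,4))
for i in (0,2): d=P[i]-P[i+1]; print(np.arctan2(d[1],d[0]))
n=np.array([np.sin(1.396),-np.cos(1.396)]);print([p@n for p in P],np.array([.4995,.151])@n, np.array([.5085,.1474])@n)
t=np.array([np.cos(1.396),np.sin(1.396)]); print(P[0]@t,P[2]@t,np.array([.4995,.151])@t)
```

```text
[[0.4875 0.2543]
 [0.4535 0.0693]
 [0.5462 0.2436]
 [0.5127 0.0574]]
1.3889934868422038
1.3928667479751324
[np.float64(0.4358801555920866), np.float64(0.43456189394176087), np.float64(0.49548112664960964), np.float64(0.49488852906898245)] 0.46562856552385 0.47511749059829683
0.3352497729367985 0.3348495027484796 0.23556589092693725
```

```bash
python3 -m crank '0.001 -0.011 0 0.015 -0.011 -0.005 -1;0 0 0.015 0 0 0 -1;0 0 0.015 0 0 0 -1;0 0 0 0 0 0 -1;0 0 0 0 0 0 -1'; python3 d.py .499 .151 .024 1.391
```

```text
clock: 8.48
eef_pos: [0.5028, 0.1514, 0.0527]
tool_rot: [0.768, 0.64, 0.006, 0.002]
ft_force: [-0.1, -0.6, 0.2]
grip_width: 0.0853
pos [0.5028 0.1514 0.0527] dtool [-0.0013 -0.0039  0.0286] drot [ 0.011 -0.006 -0.001] yaw 1.39 F [-0.13 -0.62  0.19] t 8.4833
```

```bash
python3 -m crank '-0.001 -0.004 0 0.015 -0.008 0 -1;0 0 0.012 0 0 0 -1;0 0 0.01 0 0 0 -1;0 0 0.005 0 0 0 -1;0 0 0 0 0 0 -1'; python3 d.py .499 .151 .024 1.391
```

```text
clock: 8.9
eef_pos: [0.5008, 0.1525, 0.0306]
tool_rot: [0.768, 0.64, -0.0, 0.0]
ft_force: [0.1, 0.2, 0.2]
grip_width: 0.0854
pos [0.5008 0.1525 0.0306] dtool [-0.0018 -0.0015  0.0066] drot [ 0.     0.    -0.001] yaw 1.39 F [0.13 0.22 0.24] t 8.9
```

```bash
python3 -m crank '-0.002 -0.002 0.004 0 0 0 -1;0 0 0.003 0 0 0 -1;0 0 0 0 0 0 -1'; python3 d.py .499 .151 .024 1.391; python3 -m crank '0 0 0 0 0 0 1;0 0 0 0 0 0 1;0 0 0 0 0 0 1;0 0 0 0 0 0 1;0 0 0 0 0 0 1;0 0 0 0 0 0 1'; python3 d.py .499 .151 .024 1.391
```

```text
clock: 9.15
eef_pos: [0.4985, 0.1509, 0.0237]
tool_rot: [0.768, 0.64, 0.0, 0.0]
ft_force: [0.2, 0.5, 0.1]
grip_width: 0.0853
pos [0.4985 0.1509 0.0237] dtool [ 0.0002  0.0005 -0.0003] drot [ 0.     0.    -0.001] yaw 1.39 F [0.18 0.52 0.12] t 9.15
clock: 9.65
eef_pos: [0.4985, 0.1507, 0.0242]
tool_rot: [0.768, 0.64, 0.0, 0.0]
ft_force: [0.7, -1.6, 0.3]
grip_width: 0.0605
pos [0.4985 0.1507 0.0242] dtool [0.0003 0.0004 0.0002] drot [ 0.    -0.    -0.001] yaw 1.39 F [ 0.73 -1.59  0.31] t 9.65
```

```bash
python3 -m crank '0 0 -0.01 0 0 0 1;0 0 -0.02 0 0 0 1;0 0 -0.03 0 0 0 1;0 0 -0.04 0 0 0 1;0 0 -0.04 0 0 0 1;0 0 -0.04 0 0 0 1;0 0 0 0 0 0 1;0 0 0 0 0 0 1'; python3 d.py .6403 -.1649 .2 1.788; python3 -m crank '-0.03 0.01 0 0 0 -0.08 1;-0.03 0.01 0 0 0 -0.08 1;-0.03 0.015 0 0 0 -0.08 1;-0.03 0.015 0 0 0 -0.08 1;-0.03 0.015 0 0 0 -0.08 1;-0.03 0.015 0 0 0 0 1;-0.03 0.01 0 0 0 0 1;0 0 0 0 0 0 1;0 0 0 0 0 0 1'; python3 d.py .6403 -.1649 .18 1.788
```

```text
clock: 10.32
eef_pos: [0.4949, 0.1497, 0.2131]
tool_rot: [0.768, 0.64, -0.004, -0.002]
ft_force: [-0.4, 0.8, -2.7]
grip_width: 0.0607
pos [0.4949 0.1497 0.2131] dtool [-0.2833  0.1997  0.0127] drot [-0.009  0.003 -0.398] yaw 1.39 F [-0.42  0.78 -2.7 ] t 10.3167
clock: 11.07
eef_pos: [0.5962, -0.0578, 0.2074]
tool_rot: [0.615, 0.789, -0.005, -0.006]
ft_force: [0.9, 1.2, -1.9]
grip_width: 0.0604
pos [ 0.5962 -0.0578  0.2074] dtool [-0.1147  0.0171  0.0267] drot [-0.016 -0.004  0.029] yaw 1.817 F [ 0.85  1.15 -1.88] t 11.0667
```

```bash
python3 -m crank '-0.03 0.004 0 -0.016 0 0.015 1;-0.03 0.004 0 0 0 0.014 1;-0.03 0.004 0 0 0 0 1;-0.025 0.004 0.01 0 0 0 1;0 0 0.01 0 0 0 1;0 0 0 0 0 0 1;0 0 0 0 0 0 1'; python3 d.py .6403 -.1649 .15 1.788
```

```text
clock: 11.65
eef_pos: [0.6337, -0.1638, 0.1793]
tool_rot: [0.625, 0.781, -0.001, -0.008]
ft_force: [0.2, 0.5, -1.6]
grip_width: 0.0608
pos [ 0.6337 -0.1638  0.1793] dtool [-0.0028  0.0065  0.0291] drot [-0.012 -0.011  0.005] yaw 1.792 F [ 0.23  0.51 -1.61] t 11.65
```

```bash
python3 -m crank '-0.003 0.004 0.01 -0.014 -0.013 0.005 1;0 0 0.015 0 0 0 1;0 0 0.015 0 0 0 1;0 0 0 0 0 0 1;0 0 0 0 0 0 1'; python3 d.py .6373 -.1655 .118 1.788
```

```text
clock: 12.07
eef_pos: [0.6364, -0.1577, 0.14]
tool_rot: [0.623, 0.782, 0.001, 0.0]
ft_force: [0.2, 0.1, -1.2]
grip_width: 0.0606
pos [ 0.6364 -0.1577  0.14  ] dtool [-0.0078 -0.0009  0.022 ] drot [ 0.002 -0.     0.008] yaw 1.796 F [ 0.23  0.08 -1.2 ] t 12.0667
```

```bash
python3 -m crank '-0.008 -0.001 0.004 0 0 0.008 1;0 0 0.008 0 0 0 1;0 0 0.006 0 0 0 1;0 0 0 0 0 0 1;0 0 0 0 0 0 1'; python3 d.py .6373 -.1655 .118 1.788;python3 - <<'E'
from h import *
im,c=snap('wrist','w6'); import pickle; pickle.dump(c,open('w6.pkl','wb'))
E
```

```text
clock: 12.48
eef_pos: [0.6385, -0.1644, 0.1244]
tool_rot: [0.625, 0.78, 0.002, 0.002]
ft_force: [0.4, -0.2, -1.7]
grip_width: 0.0605
pos [ 0.6385 -0.1644  0.1244] dtool [-0.0008 -0.0015  0.0064] drot [0.006 0.002 0.002] yaw 1.79 F [ 0.35 -0.18 -1.69] t 12.4833
```

View pics/w6.png

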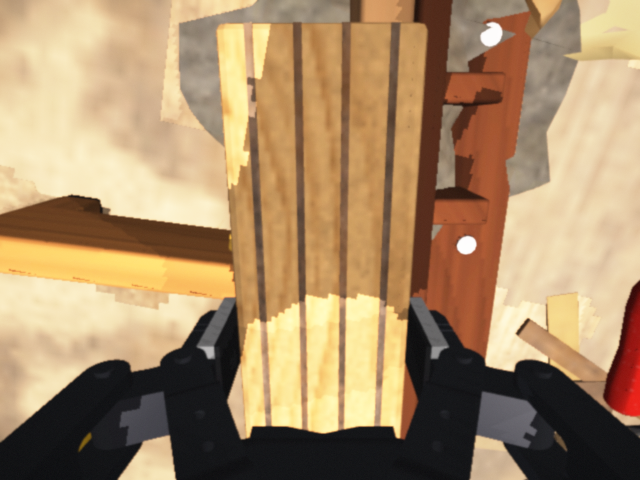

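Run:
```python
from h import *
import pickle; c=pickle.load(open('w6.pkl','rb'))
n=np.array([np.cos(.217),np.sin(.217)]);t=np.array([-n[1],n[0]]); r0=np.array([.672,-.160])
f=lambda p,z:((ray(c,*p,z)[:2]-r0)@n,(ray(c,*p,z)[:2]-r0)@t)
for nm,p,z in (('fence back',(451,5),.096),('fence back',(443,80),.096),('fence front',(416,5),.096),('strip R top',(427,30),.126),('strip R',(411,290),.126),('strip L',(218,28),.126),('tcp',None,0)):
    print(nm,np.round(f(p,z) if p else ((np.array([.6385,-.1644])-r0)@n,(np.array([.6385,-.1644])-r0)@t),4))
```

```text
fence back [0.0116 0.1149]
fence back [0.011  0.0905]
fence front [-0.0007  0.1149]
strip R top [-0.0036  0.1011]
strip R [-0.0026  0.0196]
strip L [-0.0636  0.1014]
tcp [-0.0337  0.0029]
```

```bash
python3 -m crank '0 0 0.004 0.006 0.002 0.002 1;0 0 0.003 0 0 0 1;0 0 0 0 0 0 1'; python3 d.py .6395 -.1645 .1142 1.788
```

```text
clock: 12.78
eef_pos: [0.6389, -0.1647, 0.1175]
tool_rot: [0.627, 0.779, 0.0, 0.0]
ft_force: [0.1, -0.5, -1.6]
grip_width: 0.0606
pos [ 0.6389 -0.1647  0.1175] dtool [0.0001 0.0006 0.0033] drot [ 0.    -0.    -0.001] yaw 1.787 F [ 0.09 -0.54 -1.59] t 12.7833
```

Bottom now ~3 mm above the ledge; slide toward the fence while above, gently, then lower.

```bash
python3 -m crank '0 0.001 0.001 0 0 0 1;0 0.001 0 0 0 0 1'; python3 -m crank '0 0.001 0 0 0 0 1;0 0.001 0 0 0 0 1';python3 d.py .6395 -.1645 .1142 1.788
```

```text
clock: 12.95
eef_pos: [0.6408, -0.1644, 0.1162]
tool_rot: [0.627, 0.779, -0.0, -0.0]
ft_force: [-0.6, 0.6, -1.5]
grip_width: 0.0604
clock: 13.12
eef_pos: [0.6413, -0.1642, 0.1159]
tool_rot: [0.627, 0.779, -0.001, -0.001]
ft_force: [-4.1, 0.0, 0.6]
grip_width: 0.0604
pos [ 0.6413 -0.1642  0.1159] dtool [ 0.0001 -0.0018  0.0017] drot [-0.004 -0.001 -0.002] yaw 1.786 F [-4.09  0.03  0.59] t 13.1167
```

```bash
python3 -m crank '0 -0.0007 0 0.002 0 0 1;0 0 0.001 0.002 0 0 1'; python3 -m crank '0 0 0.001 0 0 0 1;0 0 0 0 0 0 1';python3 d.py .6408 -.1645 .1142 1.788
```

```text
clock: 13.28
eef_pos: [0.6412, -0.1644, 0.1152]
tool_rot: [0.627, 0.779, -0.003, -0.002]
ft_force: [0.3, 0.3, -1.4]
grip_width: 0.0603
clock: 13.45
eef_pos: [0.6413, -0.1644, 0.1144]
tool_rot: [0.627, 0.779, -0.003, -0.002]
ft_force: [-1.7, 0.6, -0.5]
grip_width: 0.0606
pos [ 0.6413 -0.1644  0.1144] dtool [ 0.     -0.0005  0.0002] drot [-0.007 -0.    -0.002] yaw 1.786 F [-1.72  0.58 -0.54] t 13.45
```

```bash
python3 -m crank '0 0 0.0007 -0.005 0 0 1;0 0 0 0 0 0 1'; python3 -m crank '0 0 0.0007 0 0 0 1;0 0 0 0 0 0 1'; python3 d.py .6408 -.1645 .1142 1.788
```

```text
clock: 13.62
eef_pos: [0.6412, -0.1644, 0.1143]
tool_rot: [0.627, 0.779, -0.0, -0.0]
ft_force: [-0.5, -0.4, -1.8]
grip_width: 0.0605
clock: 13.78
eef_pos: [0.6412, -0.1645, 0.1143]
tool_rot: [0.627, 0.779, -0.0, -0.0]
ft_force: [-1.5, -1.2, -1.2]
grip_width: 0.0604
pos [ 0.6412 -0.1645  0.1143] dtool [ 0.     -0.0004  0.0001] drot [-0.     0.    -0.002] yaw 1.786 F [-1.54 -1.21 -1.16] t 13.7833
```

```bash
python3 -m crank '0 0 0.0012 0 0 0 1'; python3 -m crank '0 0 0.0012 0 0 0 1'; python3 d.py .6408 -.1645 .1142 1.788
```

```text
clock: 13.87
eef_pos: [0.6412, -0.1645, 0.1142]
tool_rot: [0.627, 0.779, -0.0, 0.0]
ft_force: [-6.3, 1.0, 10.8]
grip_width: 0.0602
clock: 13.95
eef_pos: [0.6412, -0.1644, 0.1141]
tool_rot: [0.627, 0.779, 0.0, 0.001]
ft_force: [-3.9, -0.1, 6.0]
grip_width: 0.0606
pos [ 0.6412 -0.1644  0.1141] dtool [ 0.     -0.0004 -0.0001] drot [ 0.001  0.001 -0.002] yaw 1.786 F [-3.93 -0.07  6.01] t 13.95
```

```bash
python3 -m crank '0 0 0 0 0 0 1;0 0 0 0 0 0 -1;0 0 0 0 0 0 -1;0 0 0 0 0 0 -1;0 0 0 0 0 0 -1;0 0 0 0 0 0 -1'; python3 d.py .6408 -.1645 .1142 1.788; python3 -m crank '0 0 -0.01 0 0 0 -1;0 0 -0.02 0 0 0 -1;0 0 -0.03 0 0 0 -1;0 0 -0.04 0 0 0 -1;0 0 -0.04 0 0 0 -1;-0.02 -0.03 -0.03 0 0 0 -1;-0.02 -0.03 -0.02 0 0 0 -1;0 -0.03 0 0 0 0 -1;0 0 0 0 0 0 -1;0 0 0 0 0 0 -1'
python3 - <<'E'
from h import *
im,c=snap('wrist','w7'); import pickle; pickle.dump(c,open('w7.pkl','wb'))
im,c=snap('scene','s7')
E
```

```text
clock: 14.45
eef_pos: [0.6436, -0.1644, 0.1144]
tool_rot: [0.627, 0.779, 0.002, 0.003]
ft_force: [1.3, 1.0, -0.6]
grip_width: 0.0854
pos [ 0.6436 -0.1644  0.1144] dtool [ 0.0005 -0.0027  0.0002] drot [ 0.006  0.002 -0.001] yaw 1.787 F [ 1.33  1.03 -0.59] t 14.45
clock: 15.28
eef_pos: [0.5627, -0.2194, 0.3115]
tool_rot: [0.625, 0.781, 0.0, 0.002]
ft_force: [0.0, 0.3, 0.0]
grip_width: 0.0856
```

View pics/w7.png

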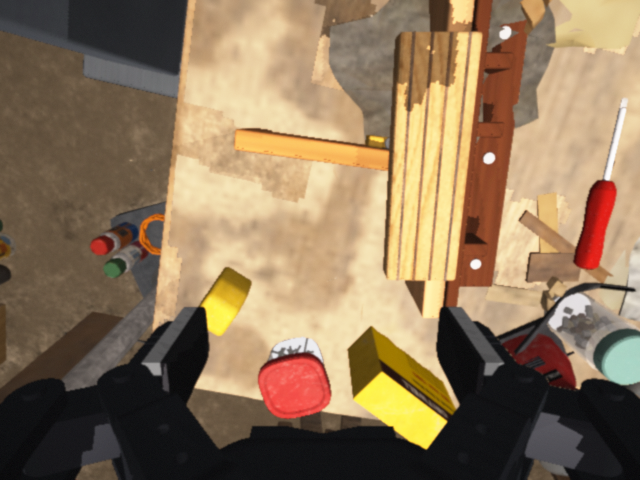

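View pics/s7.png

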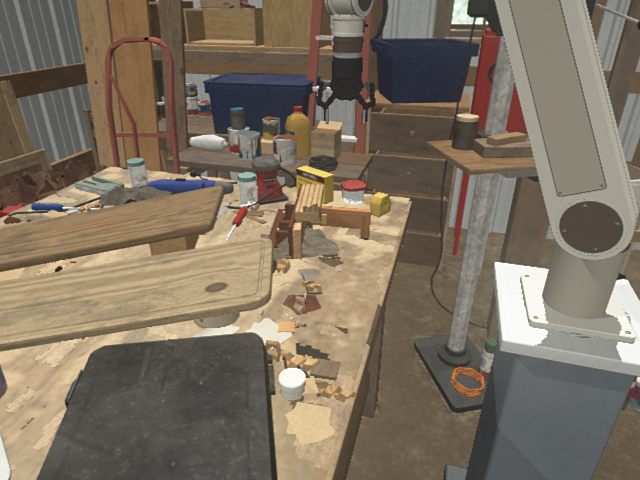

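Run:
```python
from h import *
import pickle; c=pickle.load(open('w7.pkl','rb'))
n=np.array([np.cos(.217),np.sin(.217)]);t=np.array([-n[1],n[0]]); r0=np.array([.672,-.160])
f=lambda p,z:np.round(((ray(c,*p,z)[:2]-r0)@n,(ray(c,*p,z)[:2]-r0)@t),4)
for p in ((399,32),(482,34),(456,280),(386,277)): print('strip',f(p,.116))
a=[f(p,.09) for p in ((236,129),(235,149),(388,150),(388,170))]; print(a); d=(a[0]+a[1]-a[2]-a[3])/2; print('leg off rail',np.arctan2(-d[0],-d[1]))
```

```text
strip [-0.0626  0.1013]
strip [-0.0008  0.1002]
strip [ 0.0004 -0.0974]
strip [-0.0621 -0.0947]
[array([-0.1932,  0.031 ]), array([-0.1951,  0.0142]), array([-0.0619,  0.0138]), array([-0.0609, -0.0034])]
leg off rail 1.7011267921878466
```

```bash
python3 -c "
from workcell import order; print(order.job_done())"
```

```text
the job is handed in; nothing more can be done
None
```

I swung the leg out to its stop, laid the strip on the rest, and handed the job in at about 15 s of the 67 s allowed.

- **Leg:** I pushed it with the closed fingers. It met the stop at about 1.71 rad off the rail and I held it there for about half a second at 9 to 11 N. The highest force I read was 11.6 N, though readings came only at the end of each move.
- **Strip:** I picked it up across its width and slid it until it touched the fence at about 4 N. I then lowered it onto the ledge and leg, with a peak of about 11 N down, and let go.
- **Last strip check:** From above it lies grooves up and parallel to the fence, with its back edge within about 1 mm of it. Its middle is 1 to 2 mm from the hinge line, over the leg.
- **Last leg check:** The final view gave the leg as 1.70 rad, against 1.715 rad just after pressing. That is about 1 mm at the leg's end, within the camera's error, so I took it as still home.
- **Bystanders:** The tape measure, tub and pot look to be where they started. I checked this by eye only, without measuring.

I did not look at the strip from the side for flatness. That rests on the height and force at which it seated. I viewed 11 pictures in all.

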